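# Slide the painted tile out over the ledge's edge

## Robot

A 7-joint arm with a two-finger parallel gripper is mounted at the origin on the work surface. World frame = base frame: x ahead of the robot, y to its left, z up, the work surface at z = 0. Lengths are in mm, angles in rad, forces in N, time in s.
With the tool pointing down it reaches from about 400 to 850 mm from the base axis. Payload 4.4 kg.
Tool frame: the origin (TCP) lies between the finger pads; the fingertips stand 25 mm ahead of it and the grasp point (between the pads) lies 6 mm ahead of it (tip_extent is the distance from the TCP to the fingertips, in mm); z points along the fingers, y is the line along which they close (so a half turn about z gives the same grasp; the last joint's range is limited). The gripper opens to 94 mm and grips with 3 to 60 N. Pads are 16 mm wide; open, the fingers measure 119 mm over their backs; the gripper's body (75 mm by 177 mm) begins 78 mm behind the grasp point.
Start: joints at [1.129, 0.628, 0.038, 1.517, -0.027, 0.996, -0.02], TCP at [238.589, -604.643, 230.478] pointing down, gripper open.
Joint ranges: [-3.06, 3.06], [-0.37, 2.12], [-1.25, 1.32], [0.18, 2.47], [-1.1, 4.24], [0.23, 1.98], [-2.94, 2.94]. Speed limits (rad/s): [2.57, 2.57, 3.14, 3.14, 3.14, 3.14, 3.14].

## Interface

Orientations are given as a rotation vector (axis times angle).
In Python, from workcell import read_state, read_camera, close_job, tip_extent gives the robot as it stands.
- The arm moves only by the shell command python3 -m creep 'ROWS' [FORCE]. ROWS is JSON, a list of rows, each an object of numbers: "x", "y", "z": the shift along the tool's x, y, z in m; "ax", "ay", "az": the turn, a rotation vector about the tool's x, y, z in rad; "grip": the opening, from 0 (shut) to 1 (fully open). A call has 1 to 20 rows; each row is the pose to reach, as a shift and turn from the pose commanded when the call began, along the tool's axes at that moment; what a row does not reach only later rows make up. A row lasts 1/8 s, in which the tool goes at most 62.5 mm and 10.7 degrees, less where a joint would pass 70% of its speed; a pose out of reach is approached as far as the arm can. A call with a gripper value outside its range is refused whole. The fingers move at their own pace and stop on an object; FORCE is the grip in N (left out, the last holds). Time passes only in rows, so rows that repeat a pose let the fingers close. It gives the time, the measured TCP pose, the force, the opening and the grip force at its end, in the units of the state.
- read_state(): the state, without advancing time (a new reading comes with each control period).
- read_camera(name): name is "scene" or "top" or "wrist"; returns a dict with "pixels" (400x640x3 uint8, red, green, blue), "mtx" (3x3 intrinsics, pixels), "D" ([k1, k2, p1, p2, k3] as OpenCV has them; the pictures are not rectified), "R" (3x3) and "t" (3): a world point X has camera coordinates R X + t. Camera axes: x right, y down, z forward; pixel columns grow to the right and rows downward; lengths in mm; the calibration is good to about 2 mm. A picture is of the moment at which its call begins. There is no depth.
- close_job(): hands the job in; it is judged then, once.
The state is a dict: "t": time; "q": joint angles; "dq": joint speeds; "joint_efforts": joint torques, N m; "ee_pos": TCP position; "orientation": TCP orientation; "wrist_force": force on the tool from outside, world axes, zero at the start; "wrist_torque": the same for the moment, N m; "finger_gap": opening from 0.0 (shut) to 1.0 (fully open); "gripper_force": force on a finger pad.
Only numpy, scipy, OpenCV 4.12 (cv2) and the standard library are available. Lean on these libraries where they do the work, as an engineer would, in place of code of your own. Each camera call takes 0.05 s, during which the arm holds its last target. There are 200 camera calls.

## Task

On the zinc ledge lies a blue-and-white painted tile, too flat to get hold of. Push or drag it with the fingertips, flat on the zinc, to the edge that faces the room (away from the robot) until about 4 cm of it sticks out over the edge, give or take a centimetre, with its side straight along the edge, so that someone can later take it from underneath. Do not pinch, lift or tip it, and leave the pots, the wedge and the herb carousel where they are.

Things in the scene. Friction and masses are not known exactly. Their poses are not given: they have to be found in the camera images.
- ledge: fixed zinc-topped board, 320 mm deep (its x), 1160 mm long (its y), 32 mm thick. Origin at the centre of its underside; its x axis points across the board to the room, away from the robot; z up. The flat zinc top is 32 mm above the origin. Beyond the room-side edge is an open drop.
- ledge_edge (a point): middle of the room-side edge of the zinc top: 160 mm from the ledge's origin along the ledge's x, at the height of the zinc. The straight edge runs from here along the ledge's y, 580 mm each way.
- tile: loose square glazed tile, white with blue drawing on top, 140 x 140 x 10 mm, about 0.4 kg, lying on the zinc a little back from the edge and askew to it by up to about 25 degrees. Origin at the centre of its underside; x and y along its sides, z up; its x points roughly to the room. It slides with a friction of about 0.6 and stays where it is left.
- pot_white: white glazed pot with dark green herbs, 90 mm across the rim, 85 mm tall (about 145 mm with the leaves), 0.55 kg; origin at the centre of its underside. Leave it alone.
- pot_orange: orange glazed pot with light green herbs, 90 mm across the rim, 85 mm tall (about 145 mm with the leaves), 0.55 kg; origin at the centre of its underside. Leave it alone.
- pot_grey: grey glazed pot with grey-green herbs, 90 mm across the rim, 85 mm tall (about 145 mm with the leaves), 0.55 kg; origin at the centre of its underside. Leave it alone.
- wedge: loose wooden sill wedge, 110 mm long (x), 36 mm wide, 22 mm thick at its -x end tapering to 6 mm; origin at the centre of its underside. Leave it alone.
- carousel_rim (a point): a point on the rim of the herb carousel's round wooden turntable (220 mm across, top 28 mm above the zinc), 108 mm from its axis. The carousel stands near the +y end of the ledge, with small pots on it and a turning knob on its column, 152 mm above the zinc at the highest, and turns freely if pushed. Leave it alone.
Things that resemble listed ones, but are neither listed nor needed, are in the scene too. What is shaped like the tile but brown or turquoise is not meant.

How it is judged:
By the outcome, as a careful person would: the job done as asked, in the order asked, and still so for the second after the job is handed in, with the robot touching nothing.
It also fails if it takes over 45 s, if anything falls off the work surface, if the arm or the gripper's body presses on something with over 40 N, if the wrist force passes 120 N, or if a joint passes its speed limit or range.

## Working session

There is one attempt and no reset: what is moved stays moved. The work goes in short steps, Python scripts to look and compute and a shell command to move; the robot and the scene stay as the last step left them, time stands still between calls to the robot, and variables do not carry over. Pictures are saved under pics/ and viewed, at most 10 in all, crops included, and the job is handed in when it is done.

```bash
mkdir -p pics; cat > h.py <<'E'
import numpy as np, cv2
from workcell import *
def snap(n,f):
    c=read_camera(n); cv2.imwrite(f'pics/{f}.png',c['pixels'][:,:,::-1]); np.save(f'pics/{f}.npy',c,allow_pickle=True); return c
def load(f): return np.load(f'pics/{f}.npy',allow_pickle=True).item()
def ray(c,px,z):
    p=cv2.undistortPoints(np.array(px,float).reshape(-1,1,2),np.array(c['mtx']),np.array(c['D'],float)).reshape(-1,2)
    R=np.array(c['R']);t=np.array(c['t']).ravel();o=-R.T@t
    d=np.c_[p,np.ones(len(p))]@R
    return o+d*((np.array(z)-o[2])/d[:,2])[:,None]
def proj(c,X):
    R=np.array(c['R']);t=np.array(c['t'],float)
    return cv2.projectPoints(np.array(X,float).reshape(-1,1,3),cv2.Rodrigues(R)[0],t,np.array(c['mtx']),np.array(c['D'],float))[0].reshape(-1,2)
E
python3 - <<'E'
from h import *
snap('top','top0');snap('scene','scene0')
s=read_state();print(s['orientation'],s['ee_pos'],tip_extent)
for f in('top0','scene0'):
    c=load(f);print(f,-np.array(c['R']).T@np.array(c['t']).ravel(),np.array(c['R'])[2])
E
```

```text
[-3.08469932e+00 -5.86502120e-01  5.01679386e-04] [ 238.37890225 -604.12525304  229.66883226] 25.0
top0 [ 195.79632464   53.51478231 1671.99925816] [ 0.15423656  0.00559748 -0.98801809]
scene0 [1342.68281081  434.08106134 1301.37054426] [-0.55862372 -0.25062183 -0.79065051]
```

View pics/top0.png

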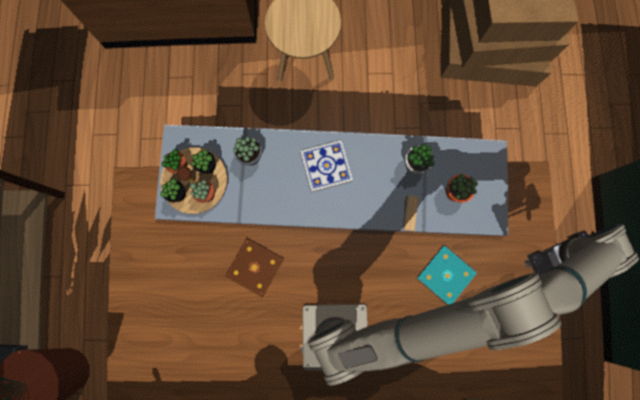

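View pics/scene0.png

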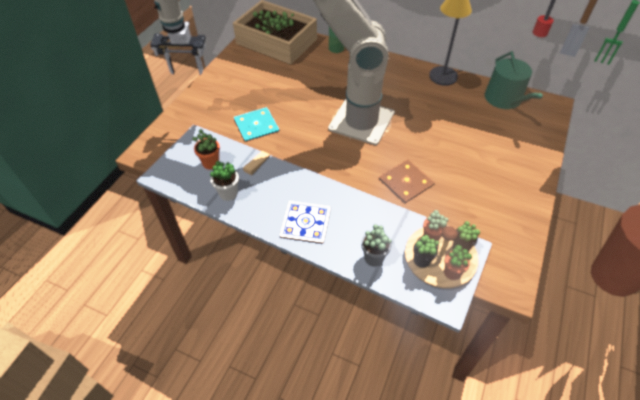

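The top view shows these candidates: the blue-and-white tile at (327,165), brown at (255,266) and turquoise at (447,274). I choose the one at (327,165), which is at (305,221) in the scene view. The ledge spans (160,125) to (508,235), with white pot at (420,157), orange at (461,187), wedge at (411,211), grey pot at (247,149) and carousel at (194,180). Close crop to check the choice and get the corners.

```bash
python3 - <<'E'
from h import *
a=load('top0')['pixels'][125:205,285:375];b=load('scene0')['pixels'][185:265,260:350]
f=lambda i:cv2.resize(i[:,:,::-1],None,fx=4.4,fy=4.4,interpolation=cv2.INTER_CUBIC)
cv2.imwrite('pics/crop1.png',np.hstack([f(a),f(b)]))
E
```

```text
(no output)
```

View pics/crop1.png

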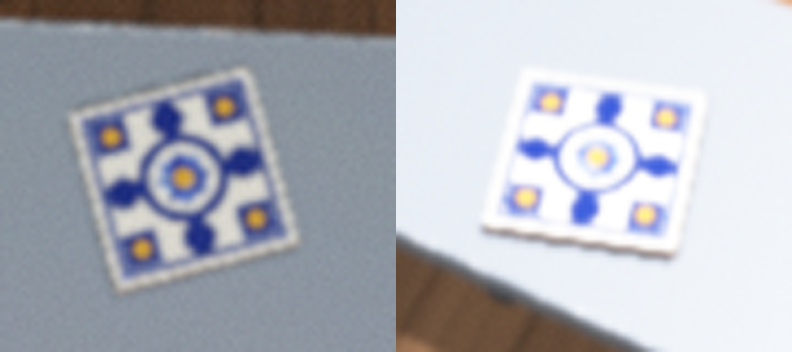

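The crop shows the white tile with blue drawing: corners at crop (70,115), (247,69), (298,242), (120,290) in the top view and (129,70), (309,92), (279,247), (89,225) in the scene half. It also shows the zinc edge running from (0,20) to (396,38).

```bash
python3 - <<'E'
from h import *
a=load('top0');b=load('scene0')
T=lambda p:(np.array(p,float)+.5)/4.4-.5+[285,125]
S=lambda p:(np.array(p,float)+.5)/4.4-.5+[260,185]
ct=T([[184,177]]);cs=S([[201,157]])
for z in range(20,260,20):
    p=ray(a,ct,z)[0];q=ray(b,cs,z)[0]
    print(z,p.round(),q.round(),np.linalg.norm(p-q).round(1))
# room edge in top view: strongest vertical gradient per column
g=cv2.GaussianBlur(a['pixels'],(0,0),1).astype(float)[:,:,2]
P=[]
for u in list(range(180,235,3))+list(range(262,400,3))+list(range(440,500,3)):
    d=np.diff(g[115:150,u]);k=int(np.argmax(d))
    if 0<k<len(d)-1:
        k2=k+.5*(d[k-1]-d[k+1])/(d[k-1]-2*d[k]+d[k+1]); P.append((u,115+k2+.5))
P=np.array(P);np.save('edge.npy',P)
tc=T([[70,115],[247,69],[298,242],[120,290]])
for z in (100,160):
    W=ray(a,tc,z);print(z,np.linalg.norm(W-np.roll(W,-1,0),axis=1).round(1))
E
```

```text
20 [558.  17.  20.] [539.  11.  20.] 19.8
40 [553.  17.  40.] [551.  18.  40.] 2.0
60 [549.  18.  60.] [564.  24.  60.] 16.3
80 [544.  18.  80.] [576.  31.  80.] 34.3
100 [540.  19. 100.] [589.  37. 100.] 52.3
120 [536.  19. 120.] [601.  44. 120.] 70.3
140 [531.  19. 140.] [614.  51. 140.] 88.3
160 [527.  20. 160.] [626.  57. 160.] 106.3
180 [523.  20. 180.] [639.  64. 180.] 124.3
200 [518.  21. 200.] [652.  70. 200.] 142.4
220 [514.  21. 220.] [664.  77. 220.] 160.4
240 [509.  22. 240.] [677.  84. 240.] 178.4
100 [132.2 132.  131.5 132.8]
160 [127.1 127.  126.5 127.7]
```

```bash
cat >> h.py <<'E'
def tilefit(c,corn,z=42):   # corners: room+y(left), room-y(right), back-y, back+y
    W=ray(c,corn,z)[:,:2]; m=W.mean(0)
    x=(W[0]+W[1]-W[2]-W[3]); return m,np.arctan2(x[1],x[0]),np.linalg.norm(W-np.roll(W,-1,0),axis=1)
def edgefit(c,P,z=32):
    W=ray(c,P,z)[:,:2]
    for _ in range(5):
        k=np.polyfit(W[:,1],W[:,0],1);r=W[:,0]-np.polyval(k,W[:,1]);W=W[abs(r)<max(2*r.std(),1)]
    return k,r.std(),len(W)
E
python3 - <<'E'
from h import *
a=load('top0')
T=lambda p:(np.array(p,float)+.5)/4.4-.5+[285,125]
tc=T([[70,115],[247,69],[298,242],[120,290]])
m,th,L=tilefit(a,tc);print('tile',m.round(1),np.degrees(th),L.round(1))
k,s,n=edgefit(a,np.load('edge.npy'));ye=-np.arctan(k[0]);print('edge x=%.4f y+%.1f'%tuple(k),s,n,'ledge yaw',np.degrees(ye))
nrm=np.array([np.cos(ye),np.sin(ye)])
e0=np.array([np.polyval(k,m[1]),m[1]])
print('centre dist to edge',(e0-m)@nrm)
print('zinc corners',ray(a,[[163,125],[508,141],[156,218],[506,236]],32)[:,:2].round())
print('objs',ray(a,[[420,157],[411,211],[247,149],[194,180]],[80,40,80,60]).round())
print(edgefit(load('top0'),np.load('edge.npy')))
E
```

```text
tile [551.7  17.5] 14.74895460087052 [137.1 136.9 136.4 137.7]
edge x=0.0638 y+670.6 0.4180971075943355 84 ledge yaw -3.648145066521064
centre dist to edge 119.77822395713876
zinc corners [[ 703.  566.]
 [ 629. -597.]
 [ 387.  579.]
 [ 309. -566.]]
objs [[ 566. -283.   80.]
 [ 396. -254.   40.]
 [ 601.  273.   80.]
 [ 506.  448.   60.]]
(array([6.37583281e-02, 6.70632610e+02]), np.float64(0.4180971075943355), 84)
```

```bash
cat >> h.py <<'E'
from scipy.spatial.transform import Rotation as Ro
def plan(targets,yaw_deg):
    s=read_state();R=Ro.from_rotvec(s['orientation']);p=np.array(s['ee_pos'])
    G=Ro.from_matrix(np.array([[1,0,0],[0,-1,0],[0,0,-1.]]));G=Ro.from_euler('z',yaw_deg,degrees=True)*G
    print('turn',(R.inv()*G).as_rotvec().round(4),'pos',p.round(1),'t',s['t'])
    for t in targets: print(t,'->',R.inv().apply(np.array(t)-p).round(1))
E
python3 -c "
from h import *
plan([(400,-300,230),(437,25,230),(437,25,120)],-3.65)"
```

```text
turn [-1.600e-03  4.000e-04  4.395e-01] pos [ 238.4 -604.1  229.7] t 0.1
(400, -300, 230) -> [ 262.  -223.6    0. ]
(437, 25, 230) -> [ 4.156e+02 -5.123e+02  5.000e-01]
(437, 25, 120) -> [ 415.7 -512.1  110.5]
```

```bash
python3 -m creep '[{"x":0.043,"y":-0.037,"az":0.07,"grip":0.65},{"x":0.087,"y":-0.075,"az":0.15,"grip":0.65},{"x":0.131,"y":-0.112,"az":0.22,"grip":0.65},{"x":0.175,"y":-0.149,"az":0.29,"grip":0.65},{"x":0.218,"y":-0.186,"az":0.37,"grip":0.65},{"x":0.262,"y":-0.224,"az":0.44,"grip":0.65},{"x":0.288,"y":-0.272,"az":0.44,"grip":0.65},{"x":0.313,"y":-0.320,"az":0.44,"grip":0.65},{"x":0.339,"y":-0.368,"az":0.44,"grip":0.65},{"x":0.365,"y":-0.416,"az":0.44,"grip":0.65},{"x":0.390,"y":-0.464,"az":0.44,"grip":0.65},{"x":0.416,"y":-0.512,"az":0.44,"grip":0.65},{"x":0.416,"y":-0.512,"az":0.44,"grip":0.65},{"x":0.416,"y":-0.512,"az":0.44,"grip":0.65}]'; python3 -c "
from h import *
plan([(437,25,62),(445,24.5,62),(555,17.5,62),(564,17,62)],-3.65)"
```

```text
turn [-1.600e-03  4.000e-04  4.395e-01] pos [ 238.4 -604.1  229.7] t 0.1
(437, 25, 62) -> [ 415.7 -512.1  168.5]
(445, 24.5, 62) -> [ 422.9 -508.7  168.5]
(555, 17.5, 62) -> [ 522.7 -461.8  168.4]
(564, 17, 62) -> [ 530.9 -458.   168.4]validation failed for argument at $[0]...
```

```bash
python3 -m creep '[{"x":0.043,"y":-0.037,"z":0,"ax":0,"ay":0,"az":0.07,"grip":0.65}]'; echo; python3 -m creep --help | head -20
```

```text
t: 0.22
ee_pos: [261.8, -557.1, 229.5]
orientation: [3.105, 0.465, -0.004]
wrist_force: [1.1, 1.4, -0.0]
finger_gap: 0.929
gripper_force: 0.0
invalid input: not JSON, or not a number
```

All the keys are needed in every row; the robot has moved one row. Planning again from here.

```bash
python3 -c "
from h import *
plan([(400,-300,230),(437,25,230)],-3.65)"
```

```text
turn [0.0018 0.0022 0.3607] pos [ 261.8 -557.1  229.5] t 0.225
(400, -300, 230) -> [ 207.4 -205.4   -1.3]
(437, 25, 230) -> [ 337.9 -505.4   -2. ]
```

```bash
python3 -m creep '[{"x":0.041,"y":-0.041,"z":0,"ax":0,"ay":0,"az":0.07,"grip":0.65},{"x":0.083,"y":-0.082,"z":0,"ax":0,"ay":0,"az":0.14,"grip":0.65},{"x":0.124,"y":-0.123,"z":0,"ax":0,"ay":0,"az":0.22,"grip":0.65},{"x":0.166,"y":-0.164,"z":0,"ax":0,"ay":0,"az":0.29,"grip":0.65},{"x":0.207,"y":-0.205,"z":0,"ax":0,"ay":0,"az":0.36,"grip":0.65},{"x":0.228,"y":-0.255,"z":0,"ax":0,"ay":0,"az":0.36,"grip":0.65},{"x":0.250,"y":-0.305,"z":0,"ax":0,"ay":0,"az":0.36,"grip":0.65},{"x":0.272,"y":-0.355,"z":0,"ax":0,"ay":0,"az":0.36,"grip":0.65},{"x":0.294,"y":-0.405,"z":0,"ax":0,"ay":0,"az":0.36,"grip":0.65},{"x":0.316,"y":-0.455,"z":0,"ax":0,"ay":0,"az":0.36,"grip":0.65},{"x":0.338,"y":-0.505,"z":0,"ax":0,"ay":0,"az":0.36,"grip":0.65},{"x":0.338,"y":-0.505,"z":0,"ax":0,"ay":0,"az":0.36,"grip":0.65},{"x":0.338,"y":-0.505,"z":0,"ax":0,"ay":0,"az":0.36,"grip":0.65},{"x":0.338,"y":-0.505,"z":0,"ax":0,"ay":0,"az":0.36,"grip":0.65}]'; python3 -c "
from h import *
plan([(437,25,62),(555,17.5,62)],-3.65);snap('wrist','w1')"
```

```text
t: 1.98
ee_pos: [435.1, 27.3, 230.4]
orientation: [3.14, -0.089, -0.001]
wrist_force: [0.1, -0.4, -0.4]
finger_gap: 0.648
gripper_force: 0.0
turn [0.0006 0.0003 0.0067] pos [435.1  27.3 230.4] t 1.975
(437, 25, 62) -> [  2.1   2.1 168.4]
(555, 17.5, 62) -> [120.3   2.9 168.4]
```

View pics/w1.png

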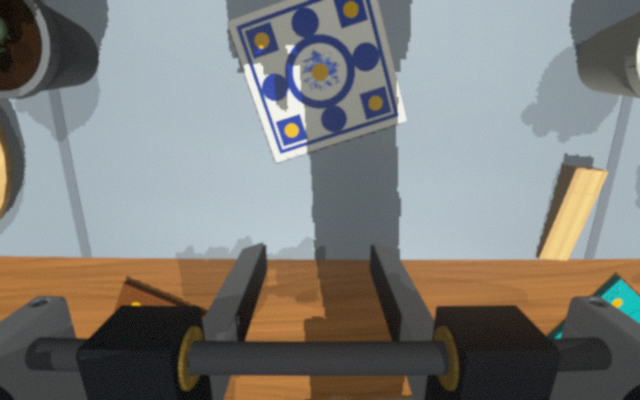

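The wrist view shows the tile centre at (320,72), straight ahead of the open fingers (middle at about x = 318). Its rear corners are at (278,160) and (405,122), well clear of the fingers. Descending behind it.

```bash
python3 -m creep '[{"x":0.002,"y":0.002,"z":0.04,"ax":0,"ay":0,"az":0.006,"grip":0.65},{"x":0.002,"y":0.002,"z":0.08,"ax":0,"ay":0,"az":0.006,"grip":0.65},{"x":0.002,"y":0.002,"z":0.115,"ax":0,"ay":0,"az":0.006,"grip":0.65},{"x":0.002,"y":0.002,"z":0.14,"ax":0,"ay":0,"az":0.006,"grip":0.65},{"x":0.002,"y":0.002,"z":0.155,"ax":0,"ay":0,"az":0.006,"grip":0.65},{"x":0.002,"y":0.002,"z":0.165,"ax":0,"ay":0,"az":0.006,"grip":0.65},{"x":0.002,"y":0.002,"z":0.169,"ax":0,"ay":0,"az":0.006,"grip":0.65},{"x":0.002,"y":0.002,"z":0.169,"ax":0,"ay":0,"az":0.006,"grip":0.65},{"x":0.002,"y":0.002,"z":0.169,"ax":0,"ay":0,"az":0.006,"grip":0.65}]'; python3 -c "
from h import *
plan([(555,17.5,61)],-3.65)"
```

```text
t: 3.15
ee_pos: [437.6, 26.8, 62.0]
orientation: [-3.14, 0.095, -0.002]
wrist_force: [0.4, -0.2, -1.0]
finger_gap: 0.651
gripper_force: 0.0
turn [-0.0002 -0.001   0.0034] pos [437.6  26.8  62. ] t 3.15
(555, 17.5, 61) -> [117.8   2.2   1.1]
```

```bash
python3 -m creep '[{"x":0.008,"y":0.0,"z":0.001,"ax":0,"ay":0,"az":0.003,"grip":0.65},{"x":0.014,"y":0.0,"z":0.001,"ax":0,"ay":0,"az":0.003,"grip":0.65},{"x":0.019,"y":0.0,"z":0.001,"ax":0,"ay":0,"az":0.003,"grip":0.65},{"x":0.024,"y":0.0,"z":0.001,"ax":0,"ay":0,"az":0.003,"grip":0.65},{"x":0.029,"y":0.0,"z":0.001,"ax":0,"ay":0,"az":0.003,"grip":0.65},{"x":0.034,"y":0.0,"z":0.001,"ax":0,"ay":0,"az":0.003,"grip":0.65},{"x":0.039,"y":0.0,"z":0.001,"ax":0,"ay":0,"az":0.003,"grip":0.65},{"x":0.044,"y":0.0,"z":0.001,"ax":0,"ay":0,"az":0.003,"grip":0.65},{"x":0.049,"y":0.0,"z":0.001,"ax":0,"ay":0,"az":0.003,"grip":0.65},{"x":0.054,"y":0.0,"z":0.001,"ax":0,"ay":0,"az":0.003,"grip":0.65},{"x":0.059,"y":0.0,"z":0.001,"ax":0,"ay":0,"az":0.003,"grip":0.65},{"x":0.064,"y":0.0,"z":0.001,"ax":0,"ay":0,"az":0.003,"grip":0.65},{"x":0.069,"y":0.0,"z":0.001,"ax":0,"ay":0,"az":0.003,"grip":0.65},{"x":0.074,"y":0.0,"z":0.001,"ax":0,"ay":0,"az":0.003,"grip":0.65},{"x":0.079,"y":0.0,"z":0.001,"ax":0,"ay":0,"az":0.003,"grip":0.65},{"x":0.084,"y":0.0,"z":0.001,"ax":0,"ay":0,"az":0.003,"grip":0.65},{"x":0.089,"y":0.0,"z":0.001,"ax":0,"ay":0,"az":0.003,"grip":0.65},{"x":0.094,"y":0.0,"z":0.001,"ax":0,"ay":0,"az":0.003,"grip":0.65},{"x":0.098,"y":0.0,"z":0.001,"ax":0,"ay":0,"az":0.003,"grip":0.65},{"x":0.100,"y":0.0,"z":0.001,"ax":0,"ay":0,"az":0.003,"grip":0.65}]'; python3 - <<'E'
from h import *
b=snap('scene','s2')['pixels'][170:290,230:380]
c=snap('wrist','w2')['pixels']
f=lambda i,k:cv2.resize(i[:,:,::-1],None,fx=k,fy=k,interpolation=cv2.INTER_CUBIC)
cv2.imwrite('pics/c2.png',np.hstack([f(b,2.5)[:250],f(c,.625)]))
E
```

```text
t: 5.65
ee_pos: [536.9, 20.5, 60.5]
orientation: [3.14, -0.1, -0.001]
wrist_force: [-2.3, 0.3, 1.7]
finger_gap: 0.652
gripper_force: 1.4
```

View pics/c2.png

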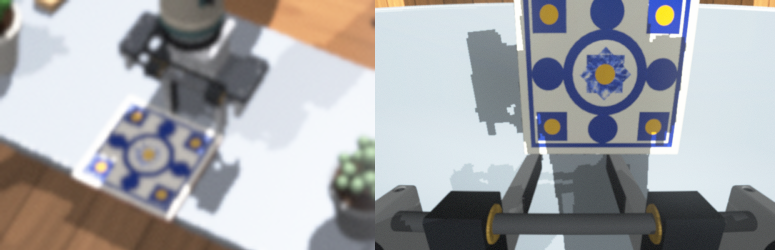

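The crop shows the tile lying square against the fingertips and already a little over the edge. In the wrist view its rear corners are at about (235,245) and (485,245), and the zinc edge is at the top.

```bash
cat > meas.py <<'E'
from h import *
def meas(f,rear,zr=42):
    c=load(f);img=c['pixels']
    g=cv2.GaussianBlur(img,(0,0),1).astype(float)
    s=g[:,:,2]-g[:,:,0]   # zinc bluish, floor brown
    P=[]
    for u in list(range(20,200,5))+list(range(530,630,5)):
        d=np.diff(s[0:150,u]);k=int(np.argmax(d))
        if 0<k<148: P.append((u,k+.5))
    k,sd,n=edgefit(c,P); W=ray(c,rear,zr)[:,:2]; ye=-np.arctan(k[0]); nr=np.array([np.cos(ye),np.sin(ye)])
    d=[(np.array([np.polyval(k,w[1]),w[1]])-w)@nr for w in W]
    print('edge',k.round(4),sd.round(2),n,'yaw',np.degrees(ye).round(2),'pts',W.round(1).tolist(),'dist',np.round(d,1))
E
python3 - <<'E'
from meas import *
meas('w2',[(235,245),(485,245)])
i=load('w2')['pixels'][:,:,::-1]
cv2.imwrite('pics/c3.png',np.hstack([cv2.resize(i[215:275,205:265],None,fx=6,fy=6),cv2.resize(i[215:275,455:515],None,fx=6,fy=6)]))
E
```

```text
edge [6.170000e-02 6.703269e+02] 0.16 56 yaw -3.53 pts [[550.0, 65.7], [540.7, -75.7]] dist [124.2 124.7]
```

View pics/c3.png

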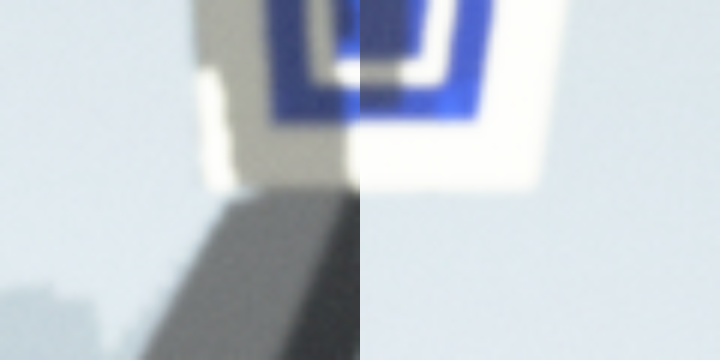

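Rear side lies 125 mm from the edge and parallel to it (124.2/124.7), so about 15 mm sticks out. It needs 25 mm more, pushed slowly.

```bash
python3 -m creep '[{"x":0.003,"y":0,"z":0,"ax":0,"ay":0,"az":0,"grip":0.65},{"x":0.006,"y":0,"z":0,"ax":0,"ay":0,"az":0,"grip":0.65},{"x":0.010,"y":0,"z":0,"ax":0,"ay":0,"az":0,"grip":0.65},{"x":0.014,"y":0,"z":0,"ax":0,"ay":0,"az":0,"grip":0.65},{"x":0.018,"y":0,"z":0,"ax":0,"ay":0,"az":0,"grip":0.65},{"x":0.021,"y":0,"z":0,"ax":0,"ay":0,"az":0,"grip":0.65},{"x":0.0235,"y":0,"z":0,"ax":0,"ay":0,"az":0,"grip":0.65},{"x":0.025,"y":0,"z":0,"ax":0,"ay":0,"az":0,"grip":0.65},{"x":0.025,"y":0,"z":0,"ax":0,"ay":0,"az":0,"grip":0.65},{"x":0.025,"y":0,"z":0,"ax":0,"ay":0,"az":0,"grip":0.65}]'
python3 -m creep '[{"x":-0.005,"y":0,"z":0,"ax":0,"ay":0,"az":0,"grip":0.65},{"x":-0.02,"y":0,"z":0,"ax":0,"ay":0,"az":0,"grip":0.65},{"x":-0.04,"y":0,"z":0,"ax":0,"ay":0,"az":0,"grip":0.65},{"x":-0.06,"y":0,"z":-0.03,"ax":0,"ay":0,"az":0,"grip":0.65},{"x":-0.08,"y":0,"z":-0.08,"ax":0,"ay":0,"az":0,"grip":0.65},{"x":-0.09,"y":0,"z":-0.13,"ax":0,"ay":0,"az":0,"grip":0.65},{"x":-0.09,"y":0,"z":-0.16,"ax":0,"ay":0,"az":0,"grip":0.65},{"x":-0.09,"y":0,"z":-0.16,"ax":0,"ay":0,"az":0,"grip":0.65},{"x":-0.09,"y":0,"z":-0.16,"ax":0,"ay":0,"az":0,"grip":0.65}]'
python3 -c "
from h import *
snap('wrist','w4');snap('top','t4');snap('scene','s4')"
```

```text
t: 7.0
ee_pos: [562.3, 19.1, 60.5]
orientation: [-3.14, 0.099, -0.001]
wrist_force: [-0.7, 0.1, 0.2]
finger_gap: 0.653
gripper_force: 0.6
t: 8.12
ee_pos: [471.8, 24.9, 219.9]
orientation: [3.14, -0.099, -0.001]
wrist_force: [0.6, 0.1, -0.5]
finger_gap: 0.648
gripper_force: 0.0
```

View pics/w4.png

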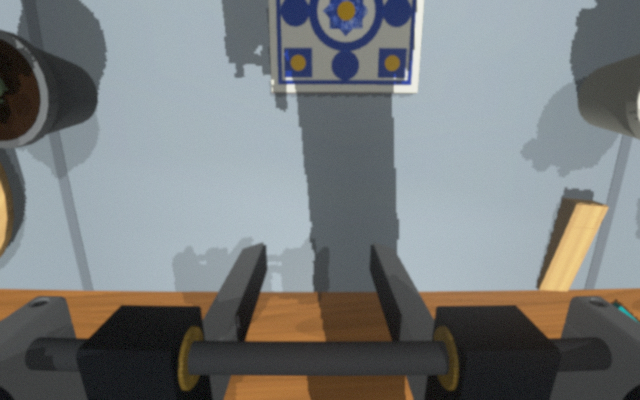

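View pics/s4.png

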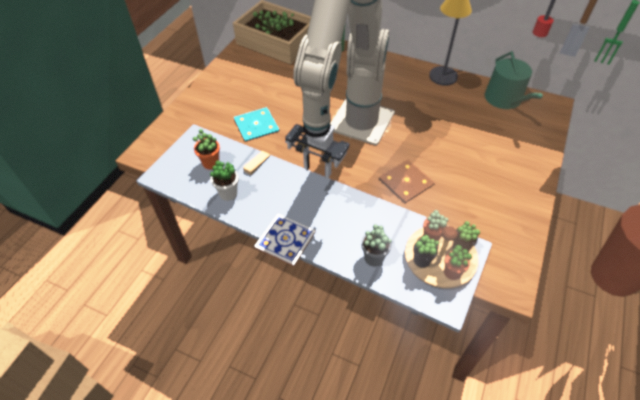

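The wrist view shows the tile still flat, with its rear corners at about (272,92) and (418,93). The scene view shows it sticking out over the edge at (285,238), the arm clear and the other things in place. One crop to measure the overhang.

```bash
python3 - <<'E'
from h import *
i=load('s4')['pixels'][205:275,245:335,::-1];j=load('t4')['pixels'][105:175,285:375,::-1]
f=lambda i:cv2.resize(i,None,fx=4.4,fy=4.4,interpolation=cv2.INTER_CUBIC)
cv2.imwrite('pics/c5.png',np.hstack([f(i),f(j)]))
c=load('w4')
k,s,n=edgefit(c,[(20,290.5),(200,291),(300,291.5),(350,291.5)]);print('wrist: rear zinc edge',k)
for z in (32,42):
    W=ray(c,[(272,92),(418,93)],z)[:,:2];print(z,W.round(1),[(np.polyval([.0625,670.5],w[1])-w[0])*.998 for w in W],[(w[0]-np.polyval([.0625,k[1]+(k[0]-.0625)*0],w[1]))*.998 for w in W])
t=load('t4')
g=cv2.GaussianBlur(t['pixels'],(0,0),1).astype(float)[:,:,2]
# overlay prediction: ideal overhang 40 in scene
E
```

```text
wrist: rear zinc edge [5.65972756e-02 3.49951305e+02]
32 [[574.3  62.7]
 [564.6 -80.4]] [np.float64(99.941340329394), np.float64(100.65998179988144)] [np.float64(219.96625731381124), np.float64(219.24761584332373)]
42 [[573.7  61.4]
 [564.3 -77.5]] [np.float64(100.43601824368339), np.float64(101.13363082933152)] [np.float64(219.47157939952183), np.float64(218.77396681387364)]
```

View pics/c5.png

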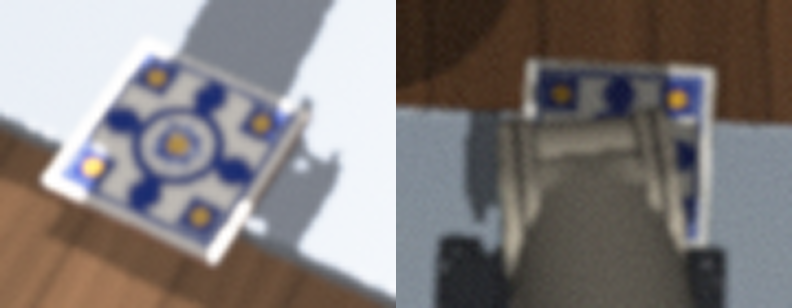

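The crop agrees with the wrist measurement. The rear side is 100–101 mm from the edge, so 39–40 mm sticks out, parallel to within about 0.3°. The robot touches nothing, so I am handing in.

```bash
python3 -c "
from workcell import *
print(close_job())"
```

```text
the job is handed in; nothing more can be done
None
```

The tile lies flat on the zinc with about 40 mm sticking out over the room-side edge, straight to it within about 0.3°. The robot is clear, nothing else was touched, and the job is handed in; no verdict came back.

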